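Run the fingertips along an inlay and press it home

ROBOT

A 6-joint arm with a two-finger parallel gripper is mounted at the origin on the work surface. World frame = base frame: x ahead of the robot, y to its left, z up, the work surface at z = 0. Lengths are in mm, angles in rad, forces in N, time in s.
With the tool pointing down it reaches from about 400 to 925 mm from the base axis. Payload 12.5 kg.
Tool frame: the origin (TCP) lies on the centre line of the jaws, within the pads' length; the fingertips stand 17 mm ahead of it and the grasp point (between the pads) lies 2 mm behind it; z points along the fingers, y is the line along which they close (so a half turn about z gives the same grasp; the last joint's range is limited). The gripper opens to 95 mm and grips with 3 to 60 N. Pads are 20 mm wide; open, the fingers measure 119 mm over their backs; the gripper's body (75 mm by 180 mm) begins 59 mm behind the grasp point.
Start: joints at [-1.237, 0.491, 1.559, -0, 1.092, -0.106], TCP at [266.123, -565.529, 231.661] pointing down, gripper open.
Joint ranges: [-3.1, 3.1], [-0.84, 2.19], [0.05, 2.79], [-1.13, 4.28], [0.06, 2.93], [-2.69, 2.69]. Speed limits (rad/s): [2.22, 2.22, 2.79, 3.14, 3.14, 3.14].

INTERFACE

Orientations are given as [roll, pitch, yaw] about the fixed x, y, z axes, in that order (R = Rz(yaw) Ry(pitch) Rx(roll)).
In Python, from cell import env gives the robot as it stands.
- The arm moves only by the tool drive_tool, never from a script. Its argument "deltas" is text: rows parted by semicolons, each of 4 numbers parted by spaces: the shift along the world's x, y, z normalised to -1 to 1, where 1 is 100 mm, then the turn about the world's z normalised to -1 to 1, where 1 is 180 degrees. A call has 1 to 10 rows; each row shifts and turns the commanded pose from where the row before left it; what a row does not reach is not made up. A row lasts 1/12 s, in which the tool goes at most 41.7 mm and 7.16 degrees, less where a joint would pass 70% of its speed; a pose out of reach is approached as far as the arm can. A call with a number of a shift or a turn outside -1 to 1 is refused whole. A call with a gripper value outside its range is refused whole. "gripper" is the closure, from 0 (fully open) to 1 (shut), set as the call begins (left out, the last holds). The fingers move at their own pace and stop on an object; the grip force is fixed at half the most. Time passes only in rows, so rows that do not move let the fingers close. It gives the time, the measured TCP pose, the force, the opening and the grip force at its end, in the units of the state.
- env.state(): the state, without advancing time (a new reading comes with each control period).
- env.read_camera(name): name is "scene" or "side" or "wrist"; returns (picture, depth): 420x560x3 uint8, red, green, blue; 420x560 float32, mm along the optical axis (not along the pixel's ray), 0 where there is no reading.
- env.camera_params(name): a dict with "mtx" (3x3 intrinsics, pixels), "k1" (the pictures are not rectified: a ray, as slopes to the right and down, at radius r is drawn at 1 + k1 r^2 times it, then the intrinsics apply), "camera_from_world" (4x4, takes a point from world to camera coordinates); the wrist camera has in their place "mount" (4x4, takes a point from camera to tool coordinates, whose origin is the TCP and whose axes are the flange's). Camera axes: x right, y down, z forward; pixel columns grow to the right and rows downward; lengths in mm; the calibration is good to about 2 mm. A picture is of the moment at which its call begins: read the wrist's pose just before it. camera_params takes no time and is no camera call.
- env.job_done(): hands the job in; it is judged then, once.
The state is a dict: "t": time; "joints": joint angles; "qvel": joint speeds; "tau": joint torques, N m; "eef_pos": TCP position; "tcp_rot": TCP orientation; "ft_force": force on the tool from outside, world axes, zero at the start; "moment": the same for the moment, N m; "opening": opening from 0.0 (shut) to 1.0 (fully open); "grip_force": force on a finger pad.
Only numpy, scipy, OpenCV 4.12 (cv2) and the standard library are available. Lean on these libraries where they do the work, as an engineer would, in place of code of your own. Each camera call takes 0.05 s, during which the arm holds its last target. There are 200 camera calls.

TASK

With the gripper shut, run your fingertips along the row of wooden inlay blocks on the plank, starting at the end beside the glue jar and following the row to its other end, pressing each block down lightly until the whole row is level with the plank. Do not press hard, do not pull any block up, and leave the jar, the sanding block, the chisel and the mallet where they are.

Things in the scene. Friction and masses are not known exactly. Their poses are not given: they have to be found in the camera images.
- board: the thick oval plank, pale planed top and dark bark edge, 444 mm long (along its y axis), 200 mm wide, 30 mm thick, fixed to the bench on a thin black mat. Origin at the centre of its underside, z up; its flat top is 30 mm above the origin
- block1_top (a point): centre of the top of inlay block 1 of 7 in the row (numbered from the plank's -y end to its +y end). The blocks stand in a gently bent row (arc of 250 mm radius) along the plank, 26 mm from centre to centre; each is 14 mm wide, 25 mm long along the row (the point's y axis), with a flat 8 mm crown and 30-degree bevels down to both neighbours. The point goes down with the block
- block2_top (a point): the same for block 2
- block3_top (a point): the same for block 3
- block4_top (a point): the same for block 4
- block5_top (a point): the same for block 5
- block6_top (a point): the same for block 6
- block7_top (a point): the same for block 7
- block1 (a joint): how far block 1 has been pressed in, m: about 0 to 0.001 at the start (crown 4 to 5 mm above the plank's top), 0.005 when pressed fully home (crown level with the plank's top), negative if pulled out. About 3 N moves it, it stays where it is left and has no spring
- block2 (a joint): the same for block 2
- block3 (a joint): the same for block 3
- block4 (a joint): the same for block 4
- block5 (a joint): the same for block 5
- block6 (a joint): the same for block 6
- block7 (a joint): the same for block 7
- jar: squat white glue jar, 48 mm across, 52 mm tall, standing loose on the plank about 95 mm beyond the centre of one end block of the row; it marks the end to start from. Origin at the centre of its underside
- sander: loose cork sanding block, 58 x 40 x 28 mm, lying on the plank beyond the other end of the row. Origin at the centre of its underside
- chisel: loose carving chisel, about 230 mm long, 26 mm thick wooden handle, lying on the mat beside the plank's far long edge. Origin at the underside of the handle's blade end; x axis towards the blade's tip
- mallet: loose round wooden mallet, standing on its head on the mat beyond the plank's +y end, 76 mm across, 215 mm tall. Origin at the centre of its underside
There are look-alikes about, which are no part of the job. Of the things that look like the sander, the smaller one is meant.

How it is judged:
By the outcome, as a careful person would: the job done as asked, in the order asked, and still so for the second after the job is handed in, with the robot touching nothing.
It also fails if it takes over 45 s, if anything falls off the work surface, if the arm or the gripper's body presses on something with over 40 N, if the wrist force passes 120 N, or if a joint passes its speed limit or range.

## Working session

There is one attempt and no reset: what is moved stays moved. The work goes in short steps, Python scripts to look and compute and a tool call to move; the robot and the scene stay as the last step left them, time stands still between calls to the robot, and variables do not carry over. Pictures are saved under pics/ and viewed, at most 10 in all, crops included, and the job is handed in when it is done.

Besides the shell and the picture viewer there is one more tool, called after "Emit:" by a JSON object that holds its "name" and its "arguments". drive_tool: Moves the arm, as the interface text tells. Its arguments: {"type":"object","properties":{"deltas":{"type":"string"},"gripper":{"type":"number"}},"required":["deltas"]}

```bash
mkdir -p pics
cat > h.py <<'E'
import numpy as np, cv2
from cell import env
from scipy.spatial.transform import Rotation as R
def look(n,f):
    s=env.state(); im,d=env.read_camera(n); cv2.imwrite(f'pics/{f}.png',im[:,:,::-1]); np.savez(f'pics/{f}.npz',d=d,im=im,p=s['eef_pos'],r=s['tcp_rot']); return im,d,s
def world(n,f,px):
    z=np.load(f'pics/{f}.npz'); d=z['d']; c=env.camera_params(n); K=np.array(c['mtx']); px=np.array(px,float).reshape(-1,2)
    k=c['k1']; q=np.c_[(px-[K[0,2],K[1,2]])/[K[0,0],K[1,1]]]; u=q.copy()
    for _ in range(20): u=q/(1+k*(u**2).sum(1,keepdims=True))
    dd=d[px[:,1].round().astype(int),px[:,0].round().astype(int)]
    P=np.c_[u,np.ones(len(u))]*dd[:,None]
    if n=='wrist':
        M=np.array(c['mount']); P=P@M[:3,:3].T+M[:3,3]
        return P@R.from_euler('xyz',z['r']).as_matrix().T+z['p']
    M=np.linalg.inv(np.array(c['camera_from_world'])); return P@M[:3,:3].T+M[:3,3]
E
python3 - <<'E'
from h import *
for n in ('scene','side'): look(n,n+'0')
print(env.state()); print(env.camera_params('wrist'))
a=cv2.imread('pics/scene0.png')
E
```

```text
{'t': 0.1, 'joints': array([-1.23658566e+00,  4.91476073e-01,  1.55939708e+00, -1.71504744e-05,
        1.09170926e+00, -1.05581786e-01]), 'qvel': array([-8.17137483e-04, -3.42731475e-04, -2.15747748e-03, -3.08662070e-06,
        2.86273047e-05,  3.34495341e-04]), 'tau': array([ 3.24608409e-03, -6.13624763e+01, -2.58603716e+01,  6.94277510e-02,
        4.69641038e-02, -6.65862331e-05]), 'eef_pos': array([ 266.05429917, -565.31682266,  231.1316448 ]), 'tcp_rot': array([-3.14060680e+00, -8.91797664e-05,  4.39800323e-01]), 'ft_force': array([0.39513557, 0.39631255, 0.31043912]), 'moment': array([ 0.02373255, -0.00620416,  0.00360238]), 'grip_force': 0.0, 'opening': 0.9992747812567577}
{'mtx': array([[319.09410015,   0.        , 281.41023744],
       [  0.        , 319.09410015, 210.66687578],
       [  0.        ,   0.        ,   1.        ]]), 'k1': -0.00496027719352038, 'mount': array([[ 1.84198554e-04, -9.72544043e-01, -2.32718822e-01,
         6.42599548e+01],
       [ 9.99999227e-01, -1.07119031e-04,  1.23916228e-03,
        -5.34155768e-01],
       [-1.23006851e-03, -2.32718870e-01,  9.72543271e-01,
        -1.54575049e+02],
       [ 0.00000000e+00,  0.00000000e+00,  0.00000000e+00,
         1.00000000e+00]])}
```

View pics/scene0.png

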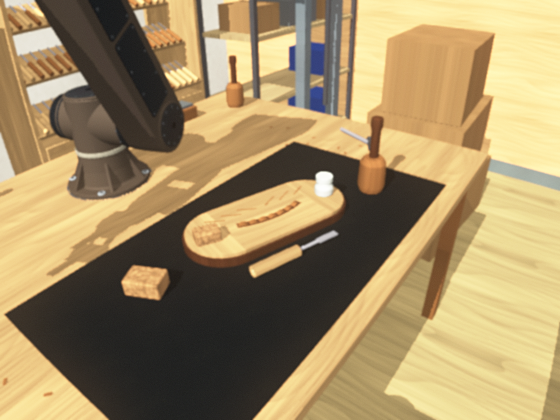

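View pics/side0.png

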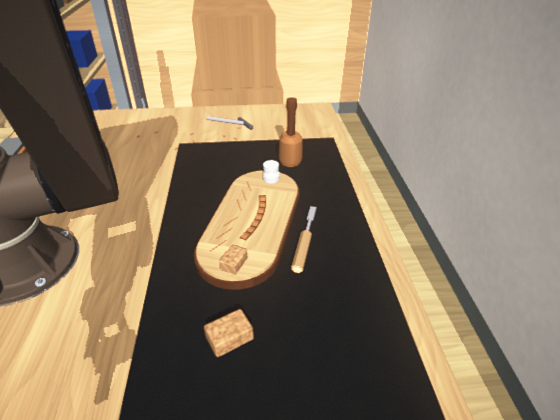

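The scene view shows the row from (240,224) to (298,205). In the side view it runs from (263,198) to (244,238). The jar sits beside the +y end at (271,170), and the cork block is at (233,259).

Run:
```python
from h import *
np.set_printoptions(precision=1,suppress=True)
print(world('scene','scene0',[[240,224],[270,216],[298,205],[324,180],[207,233],[376,120]]))
print(world('side','side0',[[263,198],[260,217],[244,238],[271,166],[233,255],[292,103]]))
```

```text
[[528.8   5.9  37.3]
 [564.6  75.   36.1]
 [589.2 158.6  33.5]
 [619.7 230.2  82.5]
 [515.3 -87.   60.2]
 [682.8 372.1 213.1]]
[[581.  153.3  36. ]
 [568.9  75.1  35.1]
 [527.    0.1  35.1]
 [609.1 236.9  82.9]
 [502.9 -80.5  60.7]
 [680.6 370.6 207.3]]
```

Emit:
{"name": "drive_tool", "arguments": {"deltas": "0.148 0.322 0 0.012;0.148 0.322 0 0.012;0.148 0.322 0 0.012;0.148 0.322 0 0.012;0.148 0.322 0 0.012;0.148 0.322 0 0.012;0.148 0.322 0 0.012;0.148 0.322 0 0.012;0.148 0.322 0 0.012;0.148 0.322 0 0.012", "gripper": 1}}

```text
t: 0.93
eef_pos: [414.4, -241.9, 231.6]
tcp_rot: [-3.141, 0.0, 0.818]
ft_force: [-0.5, 0.6, 0.0]
opening: 0.357
grip_force: 0.0
```

Emit:
{"name": "drive_tool", "arguments": {"deltas": "0.148 0.322 -0.07 0.012;0.148 0.322 -0.07 0.012;0.148 0.322 -0.07 0.012;0.148 0.322 -0.07 0.012;0.148 0.322 -0.07 0.012;0.148 0.322 -0.07 0.012;0.148 0.322 -0.07 0.012;0.148 0.322 -0.07 0.012;0.148 0.322 -0.07 0.012;0.148 0.322 -0.07 0.012"}}

```text
t: 1.77
eef_pos: [562.4, 80.3, 161.1]
tcp_rot: [-3.141, 0.0, 1.196]
ft_force: [0.7, 0.2, 0.1]
opening: 0.005
grip_force: 0.0
```

Emit:
{"name": "drive_tool", "arguments": {"deltas": "0 0 0 0;0 0 0 0;0 0 0 0"}}

```text
t: 2.02
eef_pos: [561.7, 78.4, 161.3]
tcp_rot: [-3.141, 0.001, 1.194]
ft_force: [0.4, -0.6, 0.6]
opening: 0.004
grip_force: 0.0
```

Run:
```python
from h import *
im,d,s=look('wrist','w1'); print(s['eef_pos'],s['tcp_rot'],s['ft_force'],s['opening'],s['t'])
```

```text
[561.72676274  78.38409472 161.34398281] [-3.14083885e+00  5.20414878e-04  1.19405743e+00] [ 0.36747455 -0.63667198  0.61950818] 0.004274115428318744 2.0167
```

View pics/w1.png

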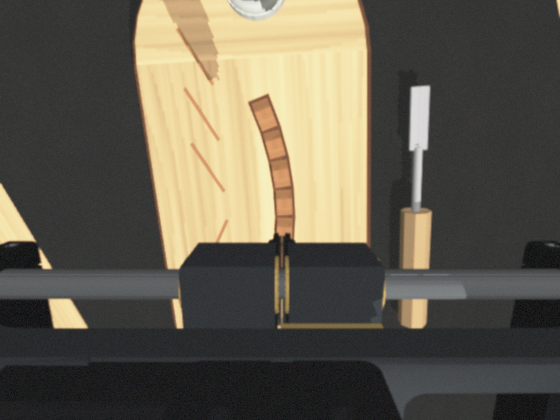

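The wrist view shows the top blocks of the row, from block 7 at (260,103) down to (285,225). The fingers hide the rest, so I'll back off along the row.

Emit:
{"name": "drive_tool", "arguments": {"deltas": "-0.15 -0.35 0 0;-0.15 -0.35 0 0;-0.1 -0.2 0 0;0 0 0 0;0 0 0 0;0 0 0 0"}}

```text
t: 2.57
eef_pos: [522.3, -12.1, 162.1]
tcp_rot: [3.141, -0.0, 1.192]
ft_force: [0.3, -0.5, -0.7]
opening: 0.003
grip_force: 0.0
```

Run:
```python
from h import *
im,d,s=look('wrist','w2'); print(s['eef_pos'],s['tcp_rot'],s['ft_force'],s['t'])
cv2.imwrite('pics/w2c.png',cv2.resize(im[40:280,180:400],None,fx=2.5,fy=2.5,interpolation=cv2.INTER_CUBIC)[:,:,::-1])
```

```text
[522.25049887 -12.11634012 162.09796071] [ 3.14069371e+00 -2.85307513e-04  1.19196774e+00] [ 0.34009583 -0.48264069 -0.6775265 ] 2.5667
```

View pics/w2c.png

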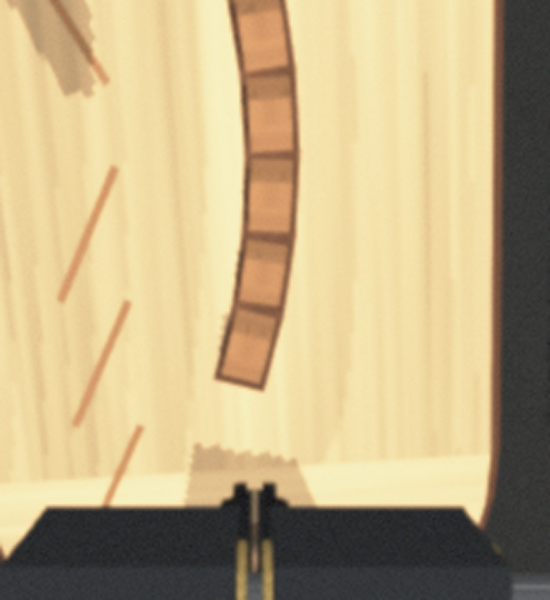

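The whole lower part of the row is visible, with block 1's end at crop (240,380). Next I'll segment the row in world coordinates from both wrist pictures and fit the arc.

```bash
cat > fit.py <<'E'
from h import *
from scipy.optimize import least_squares
np.set_printoptions(precision=1,suppress=True,linewidth=150)
def pts(f,box,n='wrist'):
    z=np.load(f'pics/{f}.npz'); im=z['im']; hsv=cv2.cvtColor(im,cv2.COLOR_RGB2HSV)
    x0,y0,x1,y1=box; m=np.zeros(im.shape[:2],np.uint8)
    h=hsv[y0:y1,x0:x1]; m[y0:y1,x0:x1]=((h[...,0]<14)&(h[...,1]>95)&(h[...,2]>60))*255
    nn,l,st,_=cv2.connectedComponentsWithStats(m); k=1+st[1:,4].argmax(); v,u=np.where(l==k)
    print(f,st[k]); return world(n,f,np.c_[u,v])
E
cat > go.py <<'E'
from fit import *
A=pts('w1',(235,85,310,232)); B=pts('w2',(240,0,310,210))
for P in (A,B):
    P=P[P[:,2]>20]
    print(np.percentile(P[:,2],[2,20,50,80,98]))
P=np.r_[A,B]
r=least_squares(lambda c:np.hypot(*(P[:,:2]-c).T)-250,[330,150],loss='soft_l1'); c=r.x; print('c',c)
for Q in (A,B):
    w=Q[:,:2]-c; a=np.arctan2(w[:,1],w[:,0]); rad=np.hypot(*w.T)
    print('rad',np.percentile(rad,[1,50,99]),'ang',a.min(),a.max(),np.ptp(a)*250, 'ends',np.c_[250*np.cos([a.min(),a.max()])+c[0],250*np.sin([a.min(),a.max()])+c[1]])
for f in ('w1',):
    print(world('wrist','w1',[[200,150],[330,150],[330,80],[180,80],[200,230],[330,220],[255,5]]))
print(world('wrist','w2',[[240,150],[330,150],[330,80],[220,80],[330,200],[230,200]]))
E
python3 go.py
```

```text
w1 [ 249   95   46  137 2162]
w2 [ 261    0   38  196 3164]
[33.7 34.8 36.3 38.8 40.2]
[33.7 34.8 36.1 38.6 40.3]
c [327.8 160.4]
rad [241.2 250.3 258.3] ang -0.42772693728175915 0.05314378875993407 120.2176815104233 ends [[555.3  56.7]
 [577.5 173.7]]
rad [241.1 249.9 258.3] ang -0.6852551282523572 -0.044682543483952966 160.14314619210109 ends [[521.4   2.2]
 [577.6 149.2]]
[[514.2 152.3  34.2]
 [619.2 110.8  34.6]
 [638.5 164.6  33.1]
 [523.  210.1  34.5]
 [483.6  86.5  34.5]
 [598.1  51.8  35.7]
 [600.3 228.9  61.4]]
[[507.2  49.1  33.7]
 [580.2  20.1  33.9]
 [599.5  74.   33.5]
 [514.6 107.7  34.1]
 [565.1 -21.5  35.4]
 [481.5  11.8  35.5]]
```

Run:
```python
import numpy as np
for i in range(7,0,-1):
    a=-.316+(i-4)*.104; print(i,round(327.8+250*np.cos(a),1),round(160.4+250*np.sin(a),1),'yaw',round(a+np.pi/2,3))
```

```text
7 577.8 159.4 yaw 1.567
6 576.3 133.5 yaw 1.463
5 572.2 107.8 yaw 1.359
4 565.4 82.7 yaw 1.255
3 556.1 58.5 yaw 1.151
2 544.3 35.3 yaw 1.047
1 530.1 13.5 yaw 0.943
```

Emit:
{"name": "drive_tool", "arguments": {"deltas": "0.093 0.286 0 0.02;0.093 0.286 0 0.02;0.093 0.286 -0.1 0.02;0.093 0.286 -0.15 0.02;0.093 0.286 -0.2 0.02;0.093 0.286 -0.2 0.019;0 0 -0.15 0;0 0 -0.12 0;0 0 -0.05 0;0 0 0 0"}}

```text
t: 3.45
eef_pos: [577.4, 159.8, 63.7]
tcp_rot: [-3.14, 0.0, 1.567]
ft_force: [-0.5, -0.4, 0.7]
opening: 0.004
grip_force: 0.0
```

Emit:
{"name": "drive_tool", "arguments": {"deltas": "0 0 -0.02 0;0 0 -0.02 0;0 0 -0.01 0;0 0 0 0;0 0 0 0"}}

```text
t: 3.87
eef_pos: [578.1, 159.8, 60.1]
tcp_rot: [3.141, -0.0, 1.567]
ft_force: [0.1, -0.8, -0.7]
opening: 0.002
grip_force: 0.0
```

Run:
```python
from h import *
a=look('wrist','w3')[0]; b=look('side','s3')[0]
f=lambda i:cv2.resize(i,(390,390),interpolation=cv2.INTER_CUBIC)
cv2.imwrite('pics/c3.png',np.hstack([f(a[130:300,195:365]),f(b[150:260,210:320])])[:,:,::-1])
```

```text
(no output)
```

View pics/c3.png

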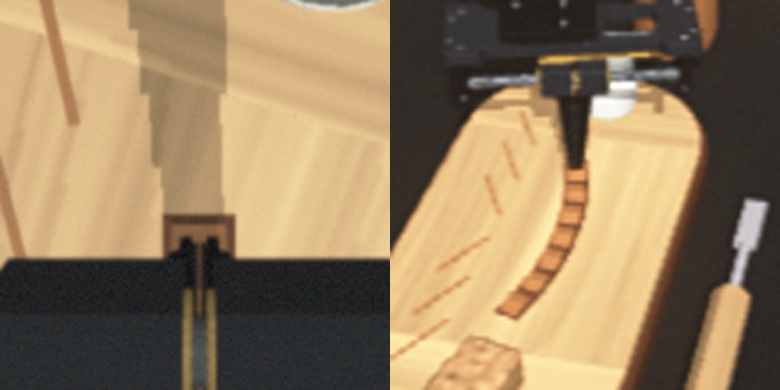

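Emit:
{"name": "drive_tool", "arguments": {"deltas": "0 0 -0.01 0;0 0 -0.01 0;0 0 0 0;0 0 0 0"}}

```text
t: 4.3
eef_pos: [577.9, 160.1, 57.6]
tcp_rot: [-3.141, 0.0, 1.568]
ft_force: [-0.5, 0.3, 0.7]
opening: 0.007
grip_force: 0.0
```

Emit:
{"name": "drive_tool", "arguments": {"deltas": "0 0 -0.01 0;0 0 0 0;0 0 0 0"}}

```text
t: 4.55
eef_pos: [577.9, 160.1, 56.6]
tcp_rot: [-3.142, 0.0, 1.568]
ft_force: [0.0, -0.6, -0.4]
opening: 0.005
grip_force: 0.0
```

The tip hovers centred over block 7 (wrist crop tip at (200,240), block spanning 165–235), and nothing else is near it.

Emit:
{"name": "drive_tool", "arguments": {"deltas": "0 0 -0.01 0;0 0 0 0"}}

```text
t: 4.72
eef_pos: [577.9, 160.1, 55.5]
tcp_rot: [-3.142, 0.0, 1.568]
ft_force: [-0.1, 0.1, -0.2]
opening: 0.006
grip_force: 0.0
```

Emit:
{"name": "drive_tool", "arguments": {"deltas": "0 0 -0.01 0;0 0 0 0"}}

```text
t: 4.88
eef_pos: [577.9, 160.1, 54.7]
tcp_rot: [3.141, -0.0, 1.568]
ft_force: [1.0, -0.3, 0.1]
opening: 0.005
grip_force: 0.1
```

Emit:
{"name": "drive_tool", "arguments": {"deltas": "0 0 -0.01 0;0 0 0 0"}}

```text
t: 5.05
eef_pos: [577.9, 160.1, 53.6]
tcp_rot: [3.141, 0.0, 1.568]
ft_force: [-0.2, 0.3, 1.1]
opening: 0.006
grip_force: 0.7
```

Emit:
{"name": "drive_tool", "arguments": {"deltas": "0 0 -0.01 0;0 0 0 0"}}

```text
t: 5.22
eef_pos: [578.0, 160.1, 52.6]
tcp_rot: [3.141, -0.0, 1.568]
ft_force: [0.5, -0.3, 2.4]
opening: 0.003
grip_force: 0.8
```

Emit:
{"name": "drive_tool", "arguments": {"deltas": "0 0 -0.01 0;0 0 0 0"}}

```text
t: 5.38
eef_pos: [577.9, 160.1, 51.6]
tcp_rot: [3.141, 0.0, 1.568]
ft_force: [-1.3, -0.2, 0.9]
opening: 0.008
grip_force: 0.7
```

Emit:
{"name": "drive_tool", "arguments": {"deltas": "0 0 -0.01 0;0 0 0 0"}}

```text
t: 5.55
eef_pos: [577.9, 160.1, 50.5]
tcp_rot: [3.141, 0.0, 1.568]
ft_force: [-0.3, 0.4, 2.0]
opening: 0.004
grip_force: 0.6
```

Emit:
{"name": "drive_tool", "arguments": {"deltas": "0 0 -0.005 0;0 0 0 0"}}

```text
t: 5.72
eef_pos: [577.9, 160.1, 50.3]
tcp_rot: [3.141, -0.0, 1.568]
ft_force: [-0.6, -0.1, 4.5]
opening: 0.004
grip_force: 2.4
```

Emit:
{"name": "drive_tool", "arguments": {"deltas": "0 0 -0.005 0;0 0 0 0"}}

```text
t: 5.88
eef_pos: [578.0, 160.1, 50.3]
tcp_rot: [3.141, -0.0, 1.568]
ft_force: [-2.7, 0.9, 9.7]
opening: 0.004
grip_force: 5.1
```

Emit:
{"name": "drive_tool", "arguments": {"deltas": "0 0 0.003 0;-0.002 -0.043 0 -0.0055;-0.002 -0.043 0 -0.0055;-0.003 -0.043 0 -0.0055;-0.003 -0.043 0 -0.0055;-0.003 -0.043 0 -0.0055;-0.003 -0.044 0 -0.0055;0 0 0 0"}}

```text
t: 6.55
eef_pos: [576.8, 133.7, 50.3]
tcp_rot: [3.14, -0.0, 1.462]
ft_force: [0.5, -1.6, 7.1]
opening: 0.004
grip_force: 3.2
```

Emit:
{"name": "drive_tool", "arguments": {"deltas": "-0.006 -0.043 0 -0.0055;-0.006 -0.043 0 -0.0055;-0.007 -0.043 0 -0.0055;-0.007 -0.043 0 -0.0055;-0.007 -0.043 0 -0.0055;-0.008 -0.042 0 -0.0055;0 0 0 0"}}

```text
t: 7.13
eef_pos: [572.7, 108.0, 50.3]
tcp_rot: [3.14, -0.001, 1.358]
ft_force: [-0.1, -1.0, 5.2]
opening: 0.004
grip_force: 3.1
```

Going well, with light force and the height held at 50.3 mm. I'll continue along the row to block 1.

Emit:
{"name": "drive_tool", "arguments": {"deltas": "-0.011 -0.042 0 -0.0055;-0.011 -0.042 0 -0.0055;-0.011 -0.042 0 -0.0055;-0.011 -0.042 0 -0.0055;-0.012 -0.042 0 -0.0055;-0.012 -0.041 0 -0.0055;0 0 0 0"}}

```text
t: 7.72
eef_pos: [565.9, 82.9, 50.3]
tcp_rot: [3.14, -0.001, 1.254]
ft_force: [0.1, -1.8, 6.1]
opening: 0.005
grip_force: 3.2
```

Emit:
{"name": "drive_tool", "arguments": {"deltas": "-0.015 -0.041 0 -0.0055;-0.015 -0.041 0 -0.0055;-0.015 -0.04 0 -0.0055;-0.016 -0.04 0 -0.0055;-0.016 -0.04 0 -0.0055;-0.016 -0.04 0 -0.0055;0 0 0 0"}}

```text
t: 8.3
eef_pos: [556.5, 58.6, 50.3]
tcp_rot: [3.14, -0.001, 1.151]
ft_force: [-0.1, -2.5, 6.4]
opening: 0.006
grip_force: 3.3
```

Emit:
{"name": "drive_tool", "arguments": {"deltas": "-0.019 -0.039 0 -0.0055;-0.019 -0.039 0 -0.0055;-0.02 -0.039 0 -0.0055;-0.02 -0.039 0 -0.0055;-0.02 -0.038 0 -0.0055;-0.02 -0.038 0 -0.0055;0 0 0 0"}}

```text
t: 8.88
eef_pos: [544.7, 35.4, 50.3]
tcp_rot: [3.14, -0.001, 1.047]
ft_force: [0.6, -2.1, 6.5]
opening: 0.005
grip_force: 3.3
```

Emit:
{"name": "drive_tool", "arguments": {"deltas": "-0.023 -0.037 0 -0.0055;-0.023 -0.037 0 -0.0055;-0.023 -0.036 0 -0.0055;-0.024 -0.036 0 -0.0055;-0.024 -0.036 0 -0.0055;-0.025 -0.036 0 -0.0055;0 0 0 0"}}

```text
t: 9.47
eef_pos: [530.4, 13.6, 50.3]
tcp_rot: [3.14, -0.001, 0.943]
ft_force: [1.1, -2.5, 7.8]
opening: 0.006
grip_force: 3.4
```

Emit:
{"name": "drive_tool", "arguments": {"deltas": "0 0 0.02 0;0 0 0.1 0;0 0 0.3 0;0 0 0.4 0;0 0 0.4 0;-0.1 -0.3 0 0.02;-0.1 -0.2 0 0.02;0 0 0 0.02;0 0 0 0.02;0 0 0 0"}}

```text
t: 10.3
eef_pos: [509.8, -36.2, 172.6]
tcp_rot: [3.141, 0.0, 1.199]
ft_force: [0.7, 0.2, 0.2]
opening: 0.003
grip_force: 0.0
```

Run:
```python
from fit import *
a=look('wrist','w4')[0]; b=look('side','s4')[0]
f=lambda i,w:cv2.resize(i,(w,400),interpolation=cv2.INTER_CUBIC)
cv2.imwrite('pics/c4.png',np.hstack([f(a[0:250,165:415],400),f(b[120:280,180:340],400)])[:,:,::-1])
# crown vs plank height, scanned along the row
z=np.load('pics/w4.npz'); v,u=np.mgrid[0:230,150:420]; P=world('wrist','w4',np.c_[u.ravel(),v.ravel()])
w=P[:,:2]-[327.8,160.4]; r=np.hypot(*w.T); an=np.arctan2(w[:,1],w[:,0])
for i in range(7,0,-1):
    t=abs((an+.316)-(i-4)*.104)*250
    c=(t<3)&(abs(r-250)<4); g=(t<8)&(abs(abs(r-250)-16)<5)
    print(i,c.sum(),np.median(P[c,2]) if c.any() else 0,np.median(P[g,2]))
```

```text
7 0 0 nan
6 0 0 33.69645318390768
5 81 35.013923047404774 34.4998726043643
4 72 34.73776866346158 34.423898632651316
3 64 34.80802101456024 34.502090274958704
2 64 35.000654289672696 34.46206930456367
1 57 34.757561015338894 34.40545047740456
  return _methods._mean(a, axis=axis, dtype=dtype,
  ret = ret.dtype.type(ret / rcount)
```

View pics/c4.png

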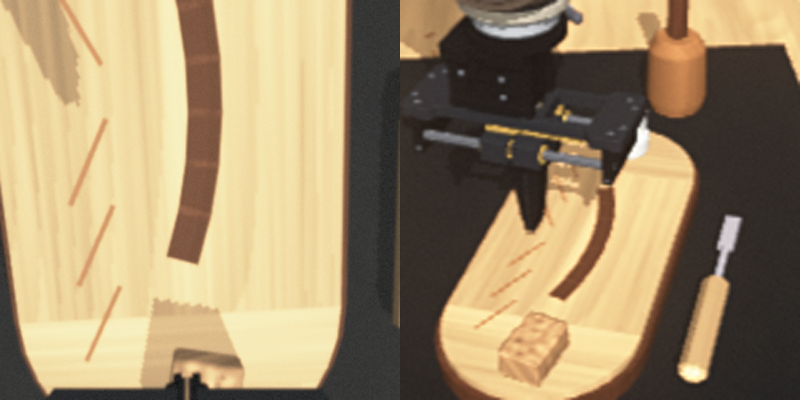

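All the blocks look flush. The crowns read within about 0.4 mm of the plank, and the jar, sanding block, chisel and mallet haven't moved. Handing in.

```bash
python3 -c "from cell import env; print(env.job_done())"
```

```text
the job is handed in; nothing more can be done
None
```

I pressed the row from block 7, beside the glue jar, to block 1 in one light pass, with forces no higher than about 10 N at each reading. Blocks 1–5 measured within about 0.5 mm of level with the plank; blocks 6 and 7 were out of the final view but stopped at the same fingertip height. The jar, sanding block, chisel and mallet look unmoved, and the job is handed in.

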